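Sort stripped gearbox parts into the colour-coded trays

ROBOT

A 6-joint arm with a two-finger parallel gripper is mounted at the origin on a cart in front of the work surface, level with it; the furniture and walls round the work are solid. World frame = base frame: x ahead of the robot, y to its left, z up, the work surface at z = 0. Lengths are in m, angles in rad, forces in N, time in s.
With the tool pointing down it reaches from about 0.275 to 0.725 m from the base axis. Payload 5.6 kg.
Tool frame: the origin (TCP) lies on the mounting face of the last link; the fingertips stand 173 mm ahead of it and the grasp point (between the pads) lies r.grip_depth ahead of it (r.grip_depth is the distance from the TCP to the grasp point, in m); z points along the fingers, y is the line along which they close (so a half turn about z gives the same grasp; the last joint's range is limited). The gripper opens to 85 mm and grips with 20 to 120 N. Pads are 22 mm wide; open, the fingers measure 114 mm over their backs; the gripper's body (76 mm by 85 mm) begins 54 mm behind the grasp point. The pads swing forward as they close: fully open they stand 13 mm farther back than shut.
Start: joints at [-0.986, 0.255, 0.108, 0, -1.424, -0.285], TCP at [0.162, -0.525, 0.405] pointing down, gripper open.
Joint ranges: [-2.95, 2.95], [-1.21, 1.97], [-1.09, 1.5], [-2.87, 1.71], [-2.94, -0.07], [-3.05, 3.05]. Speed limits (rad/s): [2.57, 2.57, 3.14, 3.14, 3.14, 3.14].

INTERFACE

Orientations are given as a rotation vector (axis times angle).
In Python, from cell import sense, cams, r, trace gives the robot as it stands.
- The arm moves only by the tool apply_moves, never from a script. Its argument "moves" is text: rows parted by semicolons, each of 7 numbers parted by spaces: the turn, a rotation vector about the tool's x, y, z in rad, then the shift along the tool's x, y, z in mm, then the closure, from 0 (fully open) to 1 (shut). A call has exactly 10 rows; each row is the pose to reach, as a shift and turn from the pose commanded when the call began, along the tool's axes at that moment; what a row does not reach only later rows make up. A row lasts 1/12 s, in which the tool goes at most 41.7 mm and 7.16 degrees, less where a joint would pass 70% of its speed; a pose out of reach is approached as far as the arm can. A call with a gripper value outside its range is refused whole. The fingers move at their own pace and stop on an object; "squeeze" is the grip in N (left out, the last holds). Time passes only in rows, so rows that repeat a pose let the fingers close, or fill a call up. It gives the time, the measured TCP pose, the force, the opening and the grip force at its end, in the units of the state.
- sense(): the state, without advancing time (a new reading comes with each control period).
- cams.read_camera(name): name is "side" or "top" or "wrist"; returns (picture, depth): 384x512x3 uint8, red, green, blue; 384x512 float32, m along the optical axis (not along the pixel's ray), 0 where there is no reading.
- cams.camera_info(name): a dict with "mtx" (3x3 intrinsics, pixels), "k1" (the pictures are not rectified: a ray, as slopes to the right and down, at radius r is drawn at 1 + k1 r^2 times it, then the intrinsics apply), "rvec" (rotation vector, rad) and "tvec" (3), from world to camera coordinates, as OpenCV has them; the wrist camera has in their place "T_tool_cam" (4x4, takes a point from camera to tool coordinates, whose origin is the TCP and whose axes are the flange's). Camera axes: x right, y down, z forward; pixel columns grow to the right and rows downward; lengths in m; the calibration is good to about 2 mm. A picture is of the moment at which its call begins: read the wrist's pose just before it. camera_info takes no time and is no camera call.
- r.job_done(): hands the job in; it is judged then, once.
Trained networks look in the newest picture that a camera, given by its name, has taken for a name from the list of things; names that differ only in an ending like _2 or _b are one class to them, and where a whole thing is asked for, a point or a joint stands for the part that bears it (a point fixed in the world has none). Each returns a list of dicts, best first, with "p" (0 to 1); they miss things now and then, are a little off and sometimes report something else, mostly with a low value. They report only what shows in the picture. A call takes as long as a camera call. They do not tell look-alikes from the thing itself.
- trace(camera, query): "region" (384x512 bool, what is visible of it) and "extent" ([left, top, right, bottom] in pixels, round what is visible of it).
The state is a dict: "time": time; "q": joint angles; "qd": joint speeds; "joint_efforts": joint torques, N m; "position": TCP position; "tcp_rot": TCP orientation; "force": force on the tool from outside, world axes, zero at the start; "wrist_torque": the same for the moment, N m; "opening": finger opening in m; "grip_force": force on a finger pad.
Only numpy, scipy, OpenCV 4.12 (cv2) and the standard library are available. Lean on these libraries where they do the work, as an engineer would, in place of code of your own. Each camera call takes 0.05 s, during which the arm holds its last target. There are 200 camera calls.

TASK

Sort the parts from the stripped gearbox into the trays: the two gears go in the yellow tray, the two ball bearings in the blue tray and the black oil seal in the red tray, one part to a bay, lying flat on the tray's floor. Set each part down, do not drop it in from a height, and leave the standing shaft and the standing screw where they are, upright.

Things in the scene. Friction and masses are not known exactly. Their poses are not given: they have to be found in the camera images.
- small_gear: The smaller gear: light grey steel spur gear with a brass-coloured bush in its bore, 26 mm across the teeth, 16 mm high, about 45 g. Lies flat on the green-grey bench mat (top 5 mm above the bench), loose. Origin: centre of its underside; z up along its axis. Round, so its yaw does not matter.
- large_gear: The larger gear: plain grey steel spur gear without a bush, 33 mm across the teeth, 14 mm high. Lies flat on the green-grey bench mat (top 5 mm above the bench), loose. Origin: centre of its underside; z up along its axis. Round, so its yaw does not matter.
- small_bearing: The smaller ball bearing: white-silver ring with a black seal between the rings, 38 mm in diameter, 10 mm high, about 60 g. Lies flat on the green-grey bench mat (top 5 mm above the bench), loose. Origin: centre of its underside; z up along its axis. Round, so its yaw does not matter.
- large_bearing: The larger ball bearing: white-silver ring with a black seal between the rings, 47 mm in diameter, 12 mm high, about 60 g. Lies flat on the green-grey bench mat (top 5 mm above the bench), loose. Origin: centre of its underside; z up along its axis. Round, so its yaw does not matter.
- oil_seal: Oil seal: all-black ring, 45 mm in diameter, only 8 mm high, rigid. Lies flat on the green-grey bench mat (top 5 mm above the bench), loose. Origin: centre of its underside; z up along its axis. Round, so its yaw does not matter.
- tray_yellow: Yellow plastic tray, fixed, 130 x 150 x 16 mm outside (own x, y, z); walls, floor, divider 4 mm. The divider along x at y = 0 makes two open bays, 122 mm in x by 69 mm in y, centred at y = +36.5 and -36.5 mm. Origin: centre of the underside, on the mat; bay floor 4 mm above it, rim 16 mm. x points away from the robot within 0.2 rad. Blank white card on the near end.
- tray_blue: Blue plastic tray, fixed, 130 x 150 x 16 mm outside (own x, y, z); walls, floor, divider 4 mm. The divider along x at y = 0 makes two open bays, 122 mm in x by 69 mm in y, centred at y = +36.5 and -36.5 mm. Origin: centre of the underside, on the mat; bay floor 4 mm above it, rim 16 mm. x points away from the robot within 0.2 rad. Blank white card on the near end.
- tray_red: Red plastic tray, fixed, 130 x 150 x 16 mm outside (own x, y, z); walls, floor, divider 4 mm. The divider along x at y = 0 makes two open bays, 122 mm in x by 69 mm in y, centred at y = +36.5 and -36.5 mm. Origin: centre of the underside, on the mat; bay floor 4 mm above it, rim 16 mm. x points away from the robot within 0.2 rad. Blank white card on the near end.
- sun_shaft: Bystander: slim grey shaft standing upright on its toothed end on the mat among the parts, 16 mm in diameter, 61 mm high, loose and easily tipped. Origin: centre of its underside.
- cap_screw: Bystander: small black screw standing upright on its head on the mat among the parts, 10 mm in diameter at the head, 31 mm high, loose and easily tipped. Origin: centre of its underside.
There are look-alikes about, which are no part of the job. What is shaped like the small_bearing but brown is not meant. Leave any turquoise look-alike of the large_bearing alone.

How it is judged:
By the outcome, as a careful person would: the job done as asked, in the order asked, and still so for the second after the job is handed in, with the robot touching nothing.
It also fails if it takes over 109 s, if anything falls off the work surface, if the arm or the gripper's body presses on something with over 40 N, if the wrist force passes 120 N, or if a joint passes its speed limit or range.

## Working session

There is one attempt and no reset: what is moved stays moved. The work goes in short steps, Python scripts to look and compute and a tool call to move; the robot and the scene stay as the last step left them, time stands still between calls to the robot, and variables do not carry over. Pictures are saved under pics/ and viewed, at most 17 in all, crops included, and the job is handed in when it is done.

Besides the shell and the picture viewer there is one more tool, called as name(argument=value, ...) on one line, values as JSON. apply_moves: Moves the arm, as the interface text tells. Its arguments: {"type":"object","properties":{"moves":{"type":"string"},"squeeze":{"type":"number"}},"required":["moves"]}

```bash
mkdir -p pics; cat > h.py <<'E'
import numpy as np, cv2
from cell import sense, cams, r, trace
def pose(name):
    i=cams.camera_info(name)
    if name=="wrist":
        s=sense(); T=np.eye(4); T[:3,:3]=cv2.Rodrigues(np.array(s["tcp_rot"],float))[0]; T[:3,3]=s["position"]
        return i, T@np.array(i["T_tool_cam"])
    T=np.eye(4); T[:3,:3]=cv2.Rodrigues(np.array(i["rvec"],float))[0]; T[:3,3]=np.ravel(i["tvec"])
    return i, np.linalg.inv(T)
def cloud(i,T,depth):
    h,w=depth.shape; u,v=np.meshgrid(np.arange(w),np.arange(h))
    p=np.stack([u,v],-1).reshape(-1,1,2).astype(float)
    d=np.array([i["k1"],0,0,0,0],float)
    n=cv2.undistortPointsIter(p,np.array(i["mtx"],float),d,None,None,(3,30,1e-9)).reshape(h,w,2)
    P=np.dstack([n*depth[...,None],depth])
    W=P@T[:3,:3].T+T[:3,3]; W[depth<=0]=np.nan
    return W
def look(name):
    i,T=pose(name); im,d=cams.read_camera(name)
    return im,d,cloud(i,T,d)
E
python3 - <<'E'
from h import *
s=sense(); print(s, r.grip_depth)
for c in ("top","side","wrist"):
    im,d,W=look(c); cv2.imwrite(f"pics/{c}0.png",im[...,::-1]); np.savez(f"{c}0.npz",im=im,d=d,W=W)
    i,T=pose(c); print(c,T[:3,3].round(3),T[:3,2].round(2))
    if c=="top":
        for n in ["small_gear","large_gear","small_bearing","large_bearing","oil_seal","tray_yellow","tray_blue","tray_red","sun_shaft","cap_screw"]:
            for t in trace(c,n):
                m=t["region"]; p=W[m]; z=np.nanpercentile(p[:,2],80) if m.any() else 0
                e=[int(x) for x in t["extent"]]
                print(n,round(t["p"],2),e,np.nanmedian(p,0).round(3),"ztop",round(z,3),"rgb",np.median(im[m],0))
E
```

```text
{'time': 0.0, 'q': array([-9.86421797e-01,  2.55751178e-01,  1.06973148e-01, -4.75637590e-04,
       -1.42388620e+00, -2.84593696e-01]), 'qd': array([-1.26161990e-03, -4.51024338e-04, -6.14019065e-05, -6.67513473e-04,
        5.39719579e-05,  9.98705330e-05]), 'joint_efforts': array([-1.21181147e-03, -3.86633778e+01,  2.37944788e+01,  5.36508903e+00,
       -5.89346411e-03,  7.82663346e-05]), 'position': array([ 0.16243345, -0.52528848,  0.4037807 ]), 'tcp_rot': array([ 4.68970625e-01, -3.10602691e+00, -2.97221541e-03]), 'force': array([ 0.69380074,  0.29480166, -0.29558174]), 'wrist_torque': array([0.01303431, 0.04663081, 0.02455834]), 'grip_force': 0.0, 'opening': 0.08572571196811438} 0.1547
top [ 3.340e-01 -1.000e-03  1.198e+00] [ 0.21 -0.01 -0.98]
small_bearing 0.42 [237, 236, 255, 250] [0.441 0.038 0.014] ztop 0.016 rgb [178. 178. 173.]
large_bearing 0.76 [155, 240, 172, 254] [0.433 0.28  0.016] ztop 0.018 rgb [181. 180. 174.]
large_bearing 0.54 [192, 134, 203, 145] [0.768 0.167 0.012] ztop 0.013 rgb [ 84.  189.  186.5]
oil_seal 0.61 [324, 235, 339, 245] [ 0.434 -0.218  0.013] ztop 0.015 rgb [105. 106. 101.]
oil_seal 0.25 [181, 170, 236, 213] [0.6   0.131 0.01 ] ztop 0.015 rgb [ 98.  153.  229.5]
tray_yellow 0.8 [250, 177, 311, 225] [ 0.55 -0.07  0.01] ztop 0.015 rgb [254. 226. 112.]
tray_blue 0.77 [181, 169, 237, 215] [0.598 0.132 0.01 ] ztop 0.016 rgb [ 98. 153. 229.]
tray_red 0.6 [126, 178, 182, 227] [0.573 0.306 0.01 ] ztop 0.016 rgb [234.  86.  82.]
side [0.628 0.977 0.534] [-0.04 -0.9  -0.43]
wrist [ 0.094 -0.548  0.374] [ 0.27  0.08 -0.96]
```

View pics/top0.png

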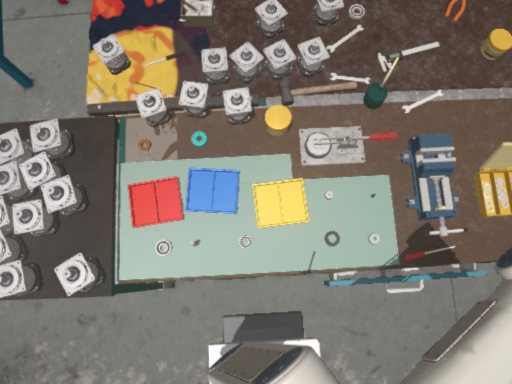

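The top view shows a bearing at (163,247), a bearing at (245,241), a black ring at (332,238), round parts at (329,195) and (374,238), small things at (196,242) and (373,195), a turquoise ring at (199,138) and a brown ring at (145,145). Next I'll enlarge it.

```bash
python3 - <<'E'
from h import *
im=np.load("top0.npz")["im"][...,::-1]
a=cv2.resize(im[180:262,120:260],(784,459),interpolation=cv2.INTER_CUBIC)
b=cv2.resize(im[180:262,260:400],(784,459),interpolation=cv2.INTER_CUBIC)
o=np.vstack([a,b]); cv2.imwrite("pics/topc.png",cv2.resize(o,(512,600)))
W=np.load("top0.npz")["W"]
hm=(W[...,2]-0.005); m=((hm>0.004)&(hm<0.09)).astype(np.uint8); m[:150]=0;m[272:]=0;m[:,:118]=0;m[:,398:]=0
n,l,st,c=cv2.connectedComponentsWithStats(m)
for k in range(1,n):
    if st[k,4]>=4:
        p=W[l==k]; print(st[k],c[k].round(1),np.median(p,0).round(3),p[:,2].max().round(3),np.ptp(p,0).round(3))
print(np.nanmedian(W[255:265,250:330,2]))
E
```

```text
[300 150  66  16 907] [331.2 156.7] [ 0.683 -0.237  0.016] 0.044 [0.049 0.198 0.035]
[138 162   4   2   5] [139.8 162.6] [0.699 0.353 0.01 ] 0.011 [0.004 0.01  0.002]
[ 185  165   55   50 1515] [212.  190.1] [0.6   0.131 0.012] 0.029 [0.158 0.167 0.02 ]
[ 125  175   61   54 1567] [154.2 201.6] [0.574 0.306 0.012] 0.03 [0.158 0.183 0.021]
[ 252  178   57   50 1454] [279.6 202.5] [ 0.551 -0.071  0.012] 0.028 [0.144 0.162 0.019]
[321 183   3   4   5] [322.  184.4] [ 0.601 -0.204  0.01 ] 0.011 [0.01  0.006 0.002]
[324 190   9  10  64] [328.1 194.8] [ 0.565 -0.218  0.02 ] 0.027 [0.029 0.024 0.018]
[371 193   5   5  13] [373.2 195.2] [ 0.555 -0.354  0.015] 0.041 [0.008 0.01  0.03 ]
[309 196   4   3   6] [310.7 197.2] [ 0.562 -0.166  0.009] 0.011 [0.006 0.009 0.002]
[202 216   4   3   4] [203.5 216.8] [0.52  0.159 0.01 ] 0.012 [0.006 0.009 0.002]
[329 219   2   3   4] [329.5 220. ] [ 0.489 -0.217  0.01 ] 0.011 [0.006 0.003 0.001]
[324 231  17  16 129] [331.6 238.6] [ 0.433 -0.217  0.013] 0.018 [0.045 0.049 0.009]
[368 233  12  12  89] [373.9 238.4] [ 0.426 -0.342  0.018] 0.024 [0.033 0.034 
[... 323 characters left out ...]
0.006 0.   ]
[154 240  18  16 185] [163.1 247.7] [0.433 0.28  0.016] 0.022 [0.045 0.052 0.013]
[190 240   9   8  39] [193.9 243.2] [0.439 0.184 0.038] 0.071 [0.022 0.024 0.062]
[310 251   6   8  13] [312.8 254.5] [ 0.391 -0.159  0.01 ] 0.013 [0.02  0.015 0.004]
[221 253   3   3   5] [221.8 254. ] [0.406 0.108 0.01 ] 0.011 [0.006 0.006 0.002]
[130 262   3   4   4] [130.8 263.5] [0.392 0.38  0.009] 0.01 [0.009 0.006 0.001]
[310 262   3   3   5] [310.8 263. ] [ 0.366 -0.151  0.011] 0.014 [0.006 0.006 0.005]
[308 266   2   4   5] [308.8 267.8] [ 0.352 -0.144  0.011] 0.014 [0.009 0.003 0.004]
[299 270   3   2   4] [299.8 270.5] [ 0.346 -0.116  0.01 ] 0.014 [0.003 0.006 0.005]
0.005204611797062997
```

View pics/topc.png

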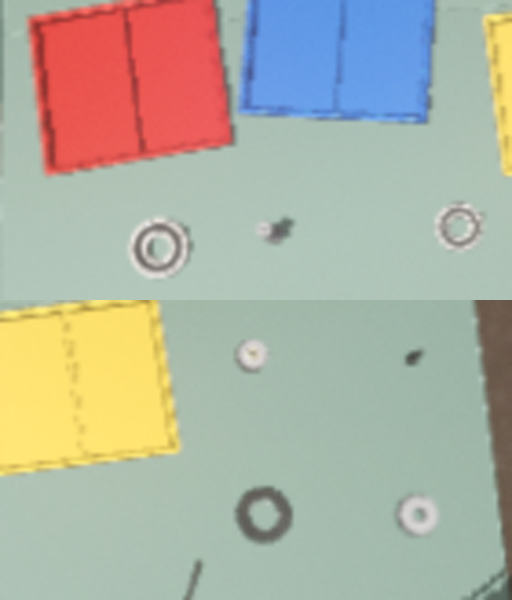

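View pics/side0.png

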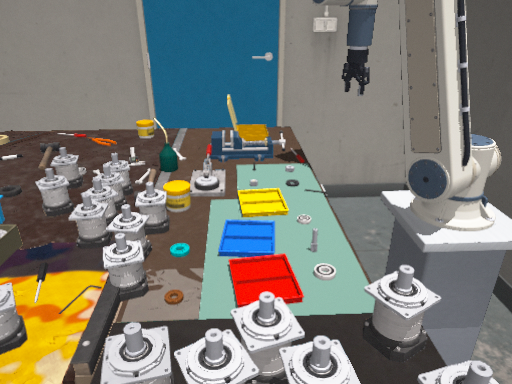

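View pics/wrist0.png

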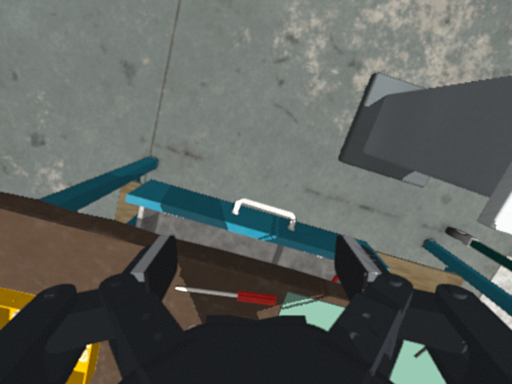

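Candidates:
- **Bearings:** white rings at (163,247) (large) and (245,241) (small). The turquoise (199,138) and brown (145,145) rings are look-alikes to leave alone.
- **Gears:** (328,195), about 26 mm with a brass centre, is the small one. (374,238), about 33 mm, is the large one.
- **Seal:** black ring at (332,238).
- **Bystanders:** shaft at (193,243) and screw at (373,195).

Next I'll measure the trays and the fingertip geometry.

```bash
cat >> h.py <<'E'
def goto(p,yaw,P=None,R=None):
    """turn (rotvec) and shift (mm) in tool axes from measured pose to TCP p, tool down, tool y at world angle yaw (mod pi)"""
    s=sense(); P=np.array(s["position"]) if P is None else P
    R=cv2.Rodrigues(np.array(s["tcp_rot"],float))[0] if R is None else R
    best=None
    for a in (yaw,yaw+np.pi):
        y=np.array([np.cos(a),np.sin(a),0]); z=np.array([0,0,-1.]); G=np.column_stack([np.cross(y,z),y,z])
        v=cv2.Rodrigues(R.T@G)[0].ravel()
        if best is None or np.linalg.norm(v)<np.linalg.norm(best): best=v
    return best.round(3),(R.T@(np.array(p)-P)*1000).round(1)
E
python3 - <<'E'
from h import *
D=np.load("top0.npz"); im=D["im"]; W=D["W"]
hsv=cv2.cvtColor(im,cv2.COLOR_RGB2HSV)
for n,(lo,hi),(x0,x1) in [("yellow",(20,32),(245,315)),("blue",(100,125),(180,245)),("red",(0,8),(122,186))]:
    m=(hsv[...,0]>=lo)&(hsv[...,0]<=hi)&(hsv[...,1]>100); m[:,:x0]=0;m[:,x1:]=0;m[:160]=0;m[232:]=0
    p=W[m][:,:2]; p=p[np.isfinite(p[:,0])].astype(np.float32)
    c,s,a=cv2.minAreaRect(p); print(n,m.sum(),np.round(c,3),np.round(s,3),round(a,1),p.mean(0))
    # per-edge fit using pixel contour
    cnt=max(cv2.findContours(m.astype(np.uint8),0,1)[0],key=cv2.contourArea); print(cv2.boxPoints(cv2.minAreaRect(cnt)).round(0).tolist())
D=np.load("wrist0.npz"); i,T=pose("wrist"); s=sense()
R=cv2.Rodrigues(np.array(s["tcp_rot"],float))[0]
Q=(D["W"]-np.array(s["position"]))@R
m=(D["d"]>0)&(Q[...,2]<0.25)&(abs(Q[...,1])<0.08)
q=Q[m]; v=np.argwhere(m)
k=np.argsort(-q[:,2])[:400:40]; print(q[k].round(3).tolist(),v[k].tolist())
print(np.array(i["T_tool_cam"]).round(3))
for (p,y) in [((.40,-.20,.33),0.1)]: print(goto(p,y))
E
```

```text
yellow 2262 [ 0.553 -0.074] [0.141 0.157] 4.0 [ 0.550509   -0.07265192]
[[252.0, 183.0], [303.0, 177.0], [309.0, 221.0], [258.0, 228.0]]
blue 2205 [0.599 0.132] [0.157 0.135] 83.9 [0.5995246  0.13050787]
[[185.0, 211.0], [188.0, 167.0], [239.0, 170.0], [237.0, 213.0]]
red 2185 [0.573 0.303] [0.134 0.156] 6.7 [0.57324404 0.30671334]
[[125.0, 185.0], [177.0, 176.0], [184.0, 219.0], [132.0, 227.0]]
[[0.004, 0.042, 0.161], [0.006, -0.044, 0.159], [-0.008, -0.044, 0.158], [0.002, 0.041, 0.157], [0.001, 0.041, 0.156], [0.012, -0.049, 0.156], [-0.006, 0.041, 0.155], [0.005, 0.041, 0.155], [-0.009, 0.042, 0.154], [0.012, -0.048, 0.153]] [[244, 335], [243, 175], [267, 177], [252, 336], [255, 336], [236, 161], [268, 336], [249, 338], [273, 337], [238, 163]]
[[-0.001 -0.96  -0.279  0.072]
 [ 1.    -0.001 -0.    -0.001]
 [-0.    -0.279  0.96   0.031]
 [ 0.     0.     0.     1.   ]]
(array([-0.   , -0.   , -1.371]), array([-323.1,  240.8,   74.7]))
```

```bash
cat >> h.py <<'E'
def plane(i,T,uv,z):
    n=cv2.undistortPointsIter(np.array(uv,float).reshape(-1,1,2),np.array(i["mtx"],float),np.array([i["k1"],0,0,0,0.]),None,None,(3,30,1e-9)).reshape(-1,2)
    d=np.c_[n,np.ones(len(n))]@T[:3,:3].T; o=T[:3,3]
    return o+d*((z-o[2])/d[:,2])[:,None]
E
python3 - <<'E'
from h import *
from scipy.optimize import minimize
i,T=pose("top"); D=np.load("top0.npz"); hsv=cv2.cvtColor(D["im"],cv2.COLOR_RGB2HSV)
for n,(lo,hi),(x0,x1) in [("yellow",(20,32),(245,315)),("blue",(100,125),(180,245)),("red",(0,8),(122,186))]:
    m=(hsv[...,0]>=lo)&(hsv[...,0]<=hi)&(hsv[...,1]>100); m[:,:x0]=0;m[:,x1:]=0;m[:160]=0;m[232:]=0
    cnt=max(cv2.findContours(m.astype(np.uint8),0,1)[0],key=cv2.contourArea).reshape(-1,2)
    p=plane(i,T,cnt,.021)[:,:2]
    def f(x):
        c,s=np.cos(x[2]),np.sin(x[2]); q=(p-x[:2])@np.array([[c,-s],[s,c]])
        d=np.abs(q)-[.065,.075]; e=np.where((d<0).all(1),d.max(1),np.linalg.norm(np.maximum(d,0),axis=1))
        return np.minimum(abs(e),.006).sum()
    b=min((minimize(f,[*p.mean(0),a],method="Nelder-Mead",options=dict(xatol=1e-5,fatol=1e-6)) for a in (-.15,-.05,.05,.15)),key=lambda r:r.fun)
    c,s=np.cos(b.x[2]),np.sin(b.x[2]); print(n,b.x.round(3),b.fun/len(p),"bays +y,-y",[(b.x[:2]+k*np.array([-s,c])*.0365).round(3) for k in (1,-1)])
print(goto((.42,-.28,.33),0.1))
E
```

```text
yellow [ 0.549 -0.072  0.075] 0.0008800311504659971 bays +y,-y [array([ 0.547, -0.036]), array([ 0.552, -0.109])]
blue [ 0.598  0.129 -0.103] 0.0007758534202210568 bays +y,-y [array([0.602, 0.166]), array([0.594, 0.093])]
red [0.573 0.304 0.114] 0.0011298884847267654 bays +y,-y [array([0.568, 0.34 ]), array([0.577, 0.267])]
(array([-0.   , -0.   , -1.371]), array([-318.5,  158.4,   74.7]))
```

```bash
python3 - <<'E'
from h import *
print(goto((.47,-.26,.36),0.075))
E
```

```text
(array([-0.   , -0.   , -1.346]), array([-372.2,  162.8,   44.7]))
```

apply_moves(moves="0 0 -1.346 -372 163 45 0; 0 0 -1.346 -372 163 45 0; 0 0 -1.346 -372 163 45 0; 0 0 -1.346 -372 163 45 0; 0 0 -1.346 -372 163 45 0; 0 0 -1.346 -372 163 45 0; 0 0 -1.346 -372 163 45 0; 0 0 -1.346 -372 163 45 0; 0 0 -1.346 -372 163 45 0; 0 0 -1.346 -372 163 45 0", squeeze=30)

```text
time: 1.48
position: [0.4714, -0.2577, 0.3595]
tcp_rot: [-2.206, 2.236, -0.0]
force: [0.1, -0.7, 0.3]
opening: 0.0854
grip_force: 0.0
```

```bash
cat >> h.py <<'E'
def parts(tag,names):
    im,d,W=look("wrist"); cv2.imwrite(f"pics/{tag}.png",im[...,::-1]); i,T=pose("wrist")
    for n in names:
        for t in trace("wrist",n)[:2]:
            m=t["region"]; m=m&(W[...,2]>.008)
            if m.sum()<30: continue
            zt=np.nanpercentile(W[m][:,2],90); top=m&(W[...,2]>zt-.004)
            q=W[top][:,:2].astype(np.float32); c,rad=cv2.minEnclosingCircle(q)
            print(n,round(t["p"],2),[int(x) for x in t["extent"]],"ctr",np.round(c,4),"mean",q.mean(0).round(4),"dia",round(2*rad,3),"z",round(float(zt),4),"rgb",np.median(im[m],0))
    return im,d,W
E
python3 - <<'E'
from h import *
s=sense(); print(s["time"],s["position"].round(4),s["tcp_rot"].round(3))
parts("w1",["small_gear","large_gear","oil_seal","cap_screw"])
print(goto((.47,-.26,.36),0.075))
E
```

```text
1.4833 [ 0.4714 -0.2577  0.3595] [-2.206  2.236 -0.   ]
small_gear 0.86 [170, 192, 194, 216] ctr [ 0.5629 -0.222 ] mean [ 0.5626 -0.2223] dia 0.026 z 0.0219 rgb [96. 97. 94.]
large_gear 0.56 [278, 83, 312, 112] ctr [ 0.4242 -0.3454] mean [ 0.4242 -0.3458] dia 0.033 z 0.0198 rgb [238. 239. 241.]
large_gear 0.28 [171, 86, 184, 93] ctr [ 0.5529 -0.3562] mean [ 0.5525 -0.3565] dia 0.005 z 0.036 rgb [32. 32. 31.]
oil_seal 0.6 [269, 186, 307, 221] ctr [ 0.4317 -0.2208] mean [ 0.4321 -0.2215] dia 0.046 z 0.0141 rgb [66. 67. 67.]
cap_screw 0.63 [173, 87, 185, 93] ctr [ 0.5529 -0.3562] mean [ 0.5526 -0.3565] dia 0.005 z 0.0359 rgb [32.  32.  31.5]
(array([ 0.   , -0.   , -0.097]), array([ 0.1, -0.4, -0.3]))
```

View pics/w1.png

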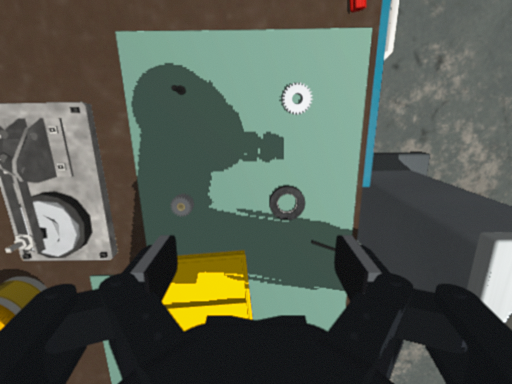

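Wrist view: small gear with brass bush at (181,206), large gear at (297,98), oil seal at (288,203), screw at (178,90). Heights and diameters match the descriptions. I'll start with the small gear.

```bash
python3 - <<'E'
from h import *
for p in [(.563,-.222,.24),(.563,-.222,.182)]: print(goto(p,0.075))
E
```

```text
(array([ 0.   , -0.   , -0.097]), array([-39.9, -92.6, 119.7]))
(array([ 0.   , -0.   , -0.097]), array([-39.9, -92.6, 177.7]))
```

apply_moves(moves="0 0 -0.097 -40 -92.5 120 0; 0 0 -0.097 -40 -92.5 120 0; 0 0 -0.097 -40 -92.5 120 0; 0 0 -0.097 -40 -92.5 120 0; 0 0 -0.097 -40 -92.5 120 0; 0 0 -0.097 -40 -92.5 150 0; 0 0 -0.097 -40 -92.5 177.5 0; 0 0 -0.097 -40 -92.5 177.5 0; 0 0 -0.097 -40 -92.5 177.5 0; 0 0 -0.097 -40 -92.5 177.5 0")

```text
time: 2.57
position: [0.5633, -0.2229, 0.1845]
tcp_rot: [-2.303, 2.136, -0.005]
force: [0.3, 0.0, 1.2]
opening: 0.0854
grip_force: 0.0
```

apply_moves(moves="0 0 0 0 0 0 1; 0 0 0 0 0 0 1; 0 0 0 0 0 0 1; 0 0 0 0 0 0 1; 0 0 0 0 0 0 1; 0 0 0 0 0 0 1; 0 0 0 0 0 0 1; 0 0 0 0 0 0 1; 0 0 0 0 0 0 1; 0 0 0 0 0 0 1")

```text
time: 3.4
position: [0.5632, -0.2218, 0.1828]
tcp_rot: [-2.304, 2.135, -0.001]
force: [-1.6, 1.1, 5.6]
opening: 0.0248
grip_force: 29.6
```

```bash
python3 - <<'E'
from h import *
for p in [(.563,-.222,.24),(.552,-.109,.24),(.552,-.109,.187)]: print(goto(p,0.075))
s=sense();print(s["position"],s["force"])
E
```

```text
(array([-0.001, -0.   ,  0.001]), array([  0.2,   0.1, -57.2]))
(array([-0.001, -0.   ,  0.001]), array([-113.3,    2.5,  -57.2]))
(array([-0.001, -0.   ,  0.001]), array([-113.3,    2.5,   -4.2]))
[ 0.56316331 -0.22177827  0.18284726] [-1.61299699  1.09549394  5.58940039]
```

apply_moves(moves="0 0 0 0 0 -30 1; 0 0 0 0 0 -57 1; 0 0 0 -40 1 -57 1; 0 0 0 -80 2 -57 1; 0 0 0 -113 2.5 -57 1; 0 0 0 -113 2.5 -57 1; 0 0 0 -113 2.5 -57 1; 0 0 0 -113 2.5 -35 1; 0 0 0 -113 2.5 -18 1; 0 0 0 -113 2.5 -18 1")

```text
time: 4.23
position: [0.5504, -0.1099, 0.1965]
tcp_rot: [2.299, -2.135, -0.009]
force: [-0.2, -0.1, -1.3]
opening: 0.0248
grip_force: 29.8
```

```bash
python3 - <<'E'
from h import *
s=sense();print(s["position"],s["force"],s["opening"])
im,d,W=look("wrist"); cv2.imwrite("pics/w2.png",im[...,::-1])
for t in trace("wrist","tray_yellow")[:1]:print(t["p"],t["extent"])
print(goto((.552,-.109,.187),0.075))
E
```

```text
[ 0.55039506 -0.10994413  0.19651291] [-0.23522285 -0.13111921 -1.34973326] 0.02477684341094149
0.79 [136.7, 170.0, 375.1, 351.5]
(array([ 0.002, -0.   ,  0.   ]), array([-1.1, -0.2, 12.8]))
```

View pics/w2.png

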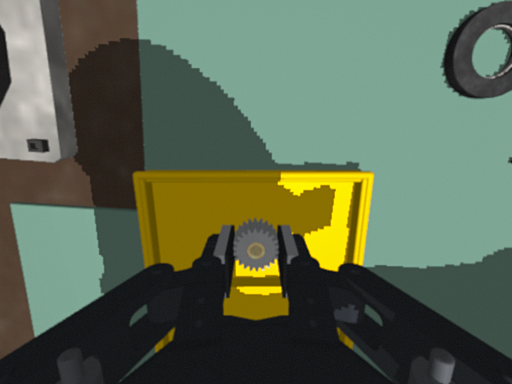

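The small gear is held level at (256,245), inside the outer bay. I'll lower it, release, and go up.

apply_moves(moves="0 0 0 -1 0 6 1; 0 0 0 -1 0 10 1; 0 0 0 -1 0 12.5 1; 0 0 0 -1 0 12.8 1; 0 0 0 -1 0 12.8 1; 0 0 0 -1 0 12.8 0.45; 0 0 0 -1 0 12.8 0.45; 0 0 0 -1 0 12.8 0.45; 0 0 0 -1 0 12.8 0.45; 0 0 0 -1 0 12.8 0.45")

```text
time: 5.17
position: [0.5519, -0.1083, 0.1875]
tcp_rot: [-2.304, 2.135, -0.0]
force: [-0.4, -0.6, 0.0]
opening: 0.0471
grip_force: 0.0
```

```bash
python3 - <<'E'
from h import *
for p in [(.552,-.109,.25),(.4242,-.3455,.25),(.4242,-.3455,.181)]: print(goto(p,0.075))
s=sense();print(s["position"],s["force"],s["opening"])
E
```

```text
(array([-0.   , -0.   ,  0.001]), array([  0.7,  -0. , -62.5]))
(array([-0.   , -0.   ,  0.001]), array([226.8, 145.4, -62.5]))
(array([-0.   , -0.   ,  0.001]), array([226.8, 145.4,   6.5]))
[ 0.55192861 -0.10832429  0.18753635] [-0.36015454 -0.61232397  0.01300803] 0.047144554774656657
```

apply_moves(moves="0 0 0 0 0 -35 0.45; 0 0 0 0 0 -62 0.3; 0 0 0 227 145.5 -62 0; 0 0 0 227 145.5 -62 0; 0 0 0 227 145.5 -62 0; 0 0 0 227 145.5 -62 0; 0 0 0 227 145.5 -62 0; 0 0 0 227 145.5 -62 0; 0 0 0 227 145.5 -62 0; 0 0 0 227 145.5 -62 0")

```text
time: 6.0
position: [0.4219, -0.3488, 0.2494]
tcp_rot: [2.299, -2.14, -0.0]
force: [-0.5, -0.1, 0.2]
opening: 0.0857
grip_force: 0.0
```

```bash
python3 - <<'E'
from h import *
parts("w3",["large_gear"]); print(goto((.4242,-.3455,.181),0.075))
E
```

```text
large_gear 0.58 [230, 190, 272, 230] ctr [ 0.4239 -0.3456] mean [ 0.424  -0.3461] dia 0.034 z 0.0198 rgb [113. 118. 119.]
(array([-0.   ,  0.   , -0.001]), array([-0.8, -0.7, 68.3]))
```

View pics/w3.png

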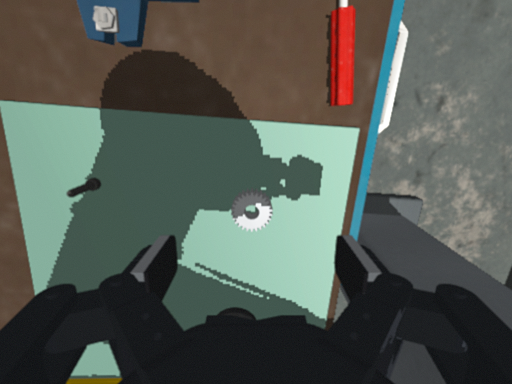

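The large gear, with no bush, sits at (251,211) centred between the fingers. The screw at (90,187) is well clear.

apply_moves(moves="0 0 0 -0.8 -0.7 40 0; 0 0 0 -0.8 -0.7 68 0; 0 0 0 -0.8 -0.7 68 0; 0 0 0 -0.8 -0.7 68 0; 0 0 0 -0.8 -0.7 68 1; 0 0 0 -0.8 -0.7 68 1; 0 0 0 -0.8 -0.7 68 1; 0 0 0 -0.8 -0.7 68 1; 0 0 0 -0.8 -0.7 68 1; 0 0 0 -0.8 -0.7 68 1")

```text
time: 6.93
position: [0.4251, -0.345, 0.1827]
tcp_rot: [-2.304, 2.135, -0.003]
force: [-1.0, 1.2, 5.8]
opening: 0.0314
grip_force: 29.6
```

```bash
python3 - <<'E'
from h import *
for p in [(.4242,-.3455,.25),(.547,-.036,.25),(.547,-.036,.186)]: print(goto(p,0.075))
s=sense();print(s["position"],s["force"],s["opening"])
E
```

```text
(array([-0.002, -0.001,  0.001]), array([  0.5,   0.8, -67.3]))
(array([-0.002, -0.001,  0.001]), array([-298.7, -145.2,  -67.4]))
(array([-0.002, -0.001,  0.001]), array([-298.8, -145.1,   -3.4]))
[ 0.4250941  -0.34500596  0.18271238] [-0.99181305  1.22003764  5.80641207] 0.031413361788908335
```

apply_moves(moves="0 0 0 0 0 -35 1; 0 0 0 0 0 -67 1; 0 0 0 -299 -145 -67 1; 0 0 0 -299 -145 -67 1; 0 0 0 -299 -145 -67 1; 0 0 0 -299 -145 -67 1; 0 0 0 -299 -145 -67 1; 0 0 0 -299 -145 -67 1; 0 0 0 -299 -145 -67 1; 0 0 0 -299 -145 -67 1")

```text
time: 7.77
position: [0.5469, -0.0336, 0.2488]
tcp_rot: [-2.304, 2.135, -0.001]
force: [0.2, -0.8, 0.0]
opening: 0.0317
grip_force: 30.3
```

```bash
python3 - <<'E'
from h import *
im,d,W=look("wrist"); cv2.imwrite("pics/w4.png",im[...,::-1])
print(goto((.547,-.036,.187),0.075))
s=sense();print(s["position"],s["force"],s["opening"])
hsv=cv2.cvtColor(im,cv2.COLOR_RGB2HSV); m=(hsv[...,0]>=20)&(hsv[...,0]<=32)&(hsv[...,1]>120)&(abs(W[...,2]-.021)<.003)
# rim points in estimated tray frame
c,s_=np.cos(.075),np.sin(.075); q=(W[m][:,:2]-[.549,-.072])@np.array([[c,-s_],[s_,c]])
print(m.sum(),np.percentile(q,[1,99],axis=0).round(4), np.median(q[(abs(q[:,1])<.02)],0))
E
```

```text
(array([-0.004,  0.001,  0.005]), array([ 7.4,  3.3, 61.8]))
[ 0.54947638 -0.02847348  0.24880075] [ 4.66561632  6.67921473 -0.0617952 ] 0.03177997236444962
6967 [[-0.0686 -0.0783]
 [ 0.0644  0.0728]] [-0.0040333  -0.00176129]
```

View pics/w4.png

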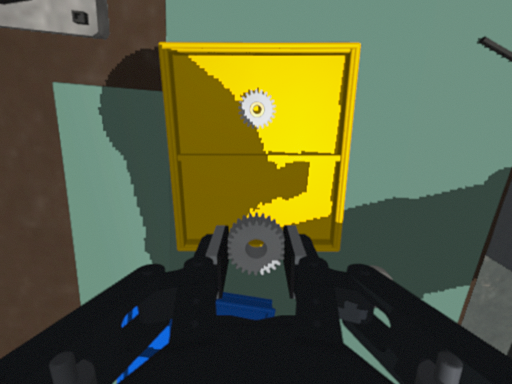

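```bash
python3 - <<'E'
from h import *
print(goto((.545,-.038,.187),0.075))
s=sense();print(s["position"],s["force"],s["qd"].round(3),s["q"].round(3))
E
```

```text
(array([-0.004,  0.001,  0.005]), array([ 9.2,  5.4, 61.8]))
[ 0.54947638 -0.02847348  0.24880075] [ 4.66561632  6.67921473 -0.0617952 ] [-0.077 -0.017 -0.034  0.01   0.012  0.144] [ 2.320e-01  3.520e-01 -1.680e-01 -1.000e-03 -1.047e+00 -1.520e-01]
```

apply_moves(moves="0 0 0 2 2 0 1; 0 0 0 2 2 0 1; 0 0 0 2 2 25 1; 0 0 0 2 2 45 1; 0 0 0 2 2 50 1; 0 0 0 2 2 50 1; 0 0 0 2 2 50 1; 0 0 0 2 2 50 1; 0 0 0 2 2 50 1; 0 0 0 2 2 50 1")

```text
time: 8.65
position: [0.545, -0.038, 0.1994]
tcp_rot: [-2.303, 2.135, -0.002]
force: [0.7, 0.0, -0.6]
opening: 0.0314
grip_force: 30.3
```

```bash
python3 - <<'E'
from h import *
print(goto((.545,-.038,.187),0.075))
s=sense();print(s["position"],s["force"],s["qd"].round(3))
E
```

```text
(array([-0.002,  0.   ,  0.001]), array([ 0. ,  0.1, 12.4]))
[ 0.54503946 -0.0379578   0.19941837] [ 0.69591062  0.01768199 -0.60328893] [ 0.002  0.004 -0.006 -0.002  0.002 -0.   ]
```

apply_moves(moves="0 0 0 0 0 6 1; 0 0 0 0 0 10 1; 0 0 0 0 0 12 1; 0 0 0 0 0 12.3 1; 0 0 0 0 0 12.3 1; 0 0 0 0 0 12.3 0.35; 0 0 0 0 0 12.3 0.35; 0 0 0 0 0 12.3 0.35; 0 0 0 0 0 12.3 0.35; 0 0 0 0 0 12.3 0.35")

```text
time: 9.48
position: [0.5447, -0.0379, 0.1858]
tcp_rot: [2.304, -2.135, -0.0]
force: [-0.5, 0.4, 0.8]
opening: 0.0558
grip_force: 0.0
```

```bash
python3 - <<'E'
from h import *
s=sense();print(s["position"],s["force"],s["opening"])
for p in [(.545,-.038,.27),(.44,.04,.27)]: print(goto(p,-.103))
E
```

```text
[ 0.54470641 -0.03788555  0.18584025] [-0.51353939  0.38143419  0.79431353] 0.05581598158231258
(array([ 0.   , -0.   ,  0.179]), array([  0.1,  -0.3, -84.2]))
(array([ 0.   , -0.   ,  0.179]), array([-85.6,  98.5, -84.1]))
```

Now the small bearing, with the yaw set to the blue tray's.

apply_moves(moves="0 0 0 0 0 -40 0.35; 0 0 0 0 0 -84 0.3; 0 0 0.179 -85.5 98.5 -84 0; 0 0 0.179 -85.5 98.5 -84 0; 0 0 0.179 -85.5 98.5 -84 0; 0 0 0.179 -85.5 98.5 -84 0; 0 0 0.179 -85.5 98.5 -84 0; 0 0 0.179 -85.5 98.5 -84 0; 0 0 0.179 -85.5 98.5 -84 0; 0 0 0.179 -85.5 98.5 -84 0")

```text
time: 10.32
position: [0.4408, 0.0395, 0.2699]
tcp_rot: [2.103, -2.334, 0.0]
force: [0.2, 0.4, -0.3]
opening: 0.0854
grip_force: 0.0
```

```bash
python3 - <<'E'
from h import *
im,d,W=parts("w5",["small_bearing","large_gear"])
s=sense();print(s["position"])
m=(abs(W[...,2]-.015)<.002)&(np.hypot(W[...,0]-.44,W[...,1]-.037)<.035)
q=W[m][:,:2].astype(np.float32); print(m.sum(),cv2.minEnclosingCircle(q),q.mean(0))
for p in [(.44,.037,.176)]: print(goto(p,-.103))
E
```

```text
small_bearing 0.67 [239, 168, 281, 212] ctr [0.4367 0.0359] mean [0.4365 0.0357] dia 0.038 z 0.0156 rgb [102. 101.  97.]
large_gear 0.59 [90, 97, 141, 143] ctr [ 0.5434 -0.0385] mean [ 0.5428 -0.0386] dia 0.034 z 0.0236 rgb [100. 101. 101.]
[0.44052524 0.03949177 0.26980519]
1063 ((0.43672746419906616, 0.03594924882054329), 0.019164102151989937) [0.43657237 0.03568953]
(array([ 0.   , -0.   , -0.001]), array([ 2.5,  0.2, 93.8]))
```

View pics/w5.png

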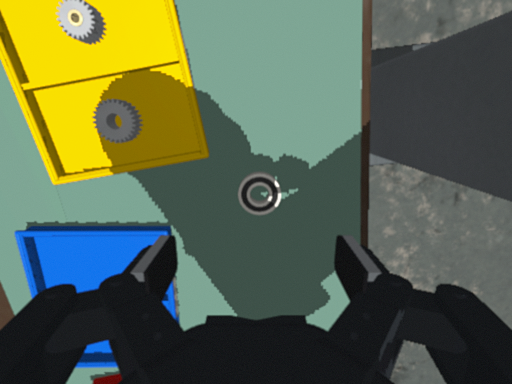

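```bash
python3 - <<'E'
from h import *
for p in [(.4367,.036,.2),(.4367,.036,.179)]: print(goto(p,-.103))
E
```

```text
(array([ 0.   , -0.   , -0.001]), array([ 3.8,  3.4, 69.8]))
(array([ 0.   , -0.   , -0.001]), array([ 3.8,  3.4, 90.8]))
```

apply_moves(moves="0 0 0 3.8 3.4 35 0; 0 0 0 3.8 3.4 70 0; 0 0 0 3.8 3.4 85 0; 0 0 0 3.8 3.4 91 0; 0 0 0 3.8 3.4 91 0.2; 0 0 0 3.8 3.4 91 1; 0 0 0 3.8 3.4 91 1; 0 0 0 3.8 3.4 91 1; 0 0 0 3.8 3.4 91 1; 0 0 0 3.8 3.4 91 1")

```text
time: 11.3
position: [0.4369, 0.0367, 0.1806]
tcp_rot: [-2.103, 2.33, -0.002]
force: [-0.6, -0.2, 5.2]
opening: 0.0359
grip_force: 29.5
```

```bash
python3 - <<'E'
from h import *
for p in [(.4367,.036,.26),(.594,.093,.26),(.594,.093,.184)]: print(goto(p,-.103))
s=sense();print(s["position"],s["force"],s["opening"])
E
```

```text
(array([-0.003,  0.001,  0.   ]), array([  0.6,  -0.1, -79.4]))
(array([-0.003,  0.001,  0.   ]), array([ -72.2, -150.7,  -78.9]))
(array([-0.003,  0.001,  0.   ]), array([ -72.1, -150.5,   -2.9]))
[0.43687979 0.03671625 0.18056445] [-0.55446109 -0.22807384  5.15988454] 0.03593365872625456
```

apply_moves(moves="0 0 0 0 0 -40 1; 0 0 0 0 0 -79 1; 0 0 0 -20 -38 -79 1; 0 0 0 -38 -76 -79 1; 0 0 0 -56 -114 -79 1; 0 0 0 -72 -150.5 -79 1; 0 0 0 -72 -150.5 -79 1; 0 0 0 -72 -150.5 -79 1; 0 0 0 -72 -150.5 -79 1; 0 0 0 -72 -150.5 -79 1")

```text
time: 12.13
position: [0.5925, 0.0923, 0.2587]
tcp_rot: [-2.104, 2.333, 0.0]
force: [-0.4, 0.7, 0.1]
opening: 0.0354
grip_force: 30.7
```

```bash
cat >> h.py <<'E'
def rim(W,im,lo,hi,c0,yaw):
    hsv=cv2.cvtColor(im,cv2.COLOR_RGB2HSV); m=(hsv[...,0]>=lo)&(hsv[...,0]<=hi)&(hsv[...,1]>100)&(abs(W[...,2]-.021)<.003)
    c,s=np.cos(yaw),np.sin(yaw); q=(W[m][:,:2]-c0)@np.array([[c,-s],[s,c]])
    print("rim",m.sum(),np.percentile(q,[1,99],axis=0).round(4).tolist(),"divider",np.median(q[abs(q[:,1])<.01],0).round(4))
E
python3 - <<'E'
from h import *
im,d,W=look("wrist"); cv2.imwrite("pics/w6.png",im[...,::-1])
rim(W,im,100,125,[.598,.129],-.103)
s=sense();print(s["position"],s["force"],s["opening"]); print(goto((.594,.093,.196),-.103))
E
```

```text
rim 3509 [[-0.0682, -0.0777], [0.0646, 0.0729]] divider [-0.0008 -0.0008]
[0.5924766  0.09227434 0.25896105] [-0.08211617 -0.78075126 -0.10712678] 0.03567232850182915
(array([-0.001,  0.   ,  0.   ]), array([-0.9, -1.4, 63. ]))
```

View pics/w6.png

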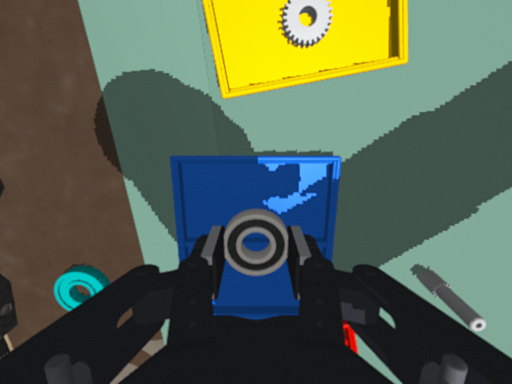

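The small bearing is held level at (256,241), over the blue tray's outer bay. The shaft at (450,297) still stands.

apply_moves(moves="0 0 0 1 0 30 1; 0 0 0 1 0 55 1; 0 0 0 1 0 66 1; 0 0 0 1 0 71 1; 0 0 0 1 0 73.5 1; 0 0 0 1 0 74.2 1; 0 0 0 1 0 74.2 1; 0 0 0 1 0 74.2 0.3; 0 0 0 1 0 74.2 0.3; 0 0 0 1 0 74.2 0.3")

```text
time: 13.02
position: [0.5935, 0.0917, 0.1847]
tcp_rot: [-2.103, 2.332, -0.001]
force: [0.8, -0.3, -0.0]
opening: 0.0598
grip_force: 0.0
```

```bash
python3 - <<'E'
from h import *
s=sense();print(s["position"],s["force"],s["opening"])
for p in [(.592,.091,.27),(.434,.275,.27)]: print(goto(p,-.103))
E
```

```text
[0.59353008 0.09170815 0.18473241] [ 0.76257506 -0.27675315 -0.04857409] 0.05977581170583276
(array([-0.001,  0.001,  0.   ]), array([  0.8,   1.3, -85.3]))
(array([-0.001,  0.001,  0.   ]), array([-166. ,  177.4,  -85.4]))
```

apply_moves(moves="0 0 0 0 0 -40 0.3; 0 0 0 0 0 -80 0.3; 0 0 0 -166 177.5 -85 0; 0 0 0 -166 177.5 -85 0; 0 0 0 -166 177.5 -85 0; 0 0 0 -166 177.5 -85 0; 0 0 0 -166 177.5 -85 0; 0 0 0 -166 177.5 -85 0; 0 0 0 -166 177.5 -85 0; 0 0 0 -166 177.5 -85 0")

```text
time: 13.85
position: [0.4327, 0.2764, 0.2695]
tcp_rot: [-2.108, 2.328, 0.0]
force: [0.4, -0.1, -0.5]
opening: 0.0856
grip_force: 0.0
```

```bash
python3 - <<'E'
from h import *
im,d,W=parts("w7",["large_bearing","small_bearing","sun_shaft"])
m=(abs(W[...,2]-.017)<.002)&(np.hypot(W[...,0]-.433,W[...,1]-.277)<.04)
q=W[m][:,:2].astype(np.float32); c,rad=cv2.minEnclosingCircle(q); print(m.sum(),c,rad)
s=sense();print(s["position"]); print(goto((*c,.180),-.103))
E
```

```text
large_bearing 0.67 [228, 169, 280, 227] ctr [0.4325 0.2793] mean [0.4321 0.2786] dia 0.048 z 0.0176 rgb [99. 99. 95.]
sun_shaft 0.91 [221, 71, 244, 100] ctr [0.4382 0.1877] mean [0.438  0.1851] dia 0.009 z 0.0666 rgb [183. 186. 188.]
1566 (0.432474821805954, 0.2793136537075043) 0.023802844807505608
[0.4343967  0.27423466 0.26890874]
(array([-0.   , -0.   , -0.001]), array([-4.9,  2.5, 88.9]))
```

View pics/w7.png

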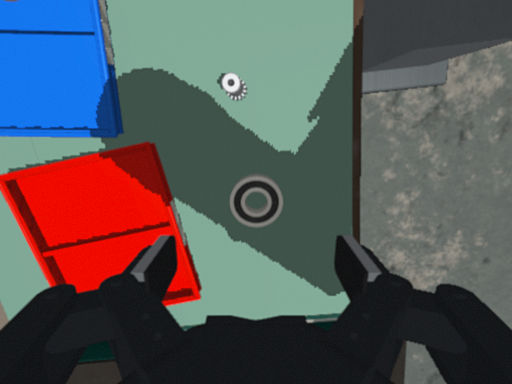

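The large bearing is at (255,201), 47 mm, white with a black seal. The shaft at (233,85) is clear of the gripper.

apply_moves(moves="0 0 0 -4.9 2.5 35 0; 0 0 0 -4.9 2.5 70 0; 0 0 0 -4.9 2.5 85 0; 0 0 0 -4.9 2.5 90.5 0; 0 0 0 -4.9 2.5 90.5 0.2; 0 0 0 -4.9 2.5 90.5 1; 0 0 0 -4.9 2.5 90.5 1; 0 0 0 -4.9 2.5 90.5 1; 0 0 0 -4.9 2.5 90.5 1; 0 0 0 -4.9 2.5 90.5 1")

```text
time: 14.88
position: [0.4325, 0.2805, 0.1802]
tcp_rot: [-2.102, 2.33, -0.001]
force: [0.2, -2.0, 6.6]
opening: 0.0449
grip_force: 30.8
```

```bash
python3 - <<'E'
from h import *
s=sense();print(s["position"],s["force"],s["opening"])
p=s["position"]
for p in [(.4325,.279,.26),(.600,.163,.26)]: print(goto(p,-.103))
E
```

```text
[0.43250307 0.28050495 0.18020656] [ 0.24963899 -2.04177802  6.60246439] 0.04487274350649225
(array([-0.003,  0.002,  0.001]), array([  1.3,  -0.4, -79.8]))
(array([-0.003,  0.002,  0.001]), array([  99.6, -178.8,  -79.5]))
```

apply_moves(moves="0 0 0 0 0 -40 1; 0 0 0 0 0 -79 1; 0 0 0 20 -36 -79 1; 0 0 0 40 -72 -79 1; 0 0 0 60 -108 -79 1; 0 0 0 80 -144 -79 1; 0 0 0 99.5 -179 -79 1; 0 0 0 99.5 -179 -79 1; 0 0 0 99.5 -179 -79 1; 0 0 0 99.5 -179 -79 1")

```text
time: 15.72
position: [0.5995, 0.1626, 0.2573]
tcp_rot: [2.103, -2.334, -0.001]
force: [0.0, 0.1, 0.1]
opening: 0.0449
grip_force: 31.4
```

```bash
python3 - <<'E'
from h import *
im,d,W=look("wrist"); cv2.imwrite("pics/w8.png",im[...,::-1])
rim(W,im,100,125,[.598,.129],-.103)
s=sense();print(s["position"],s["opening"],s["force"],s["qd"].round(3)); print(goto((.600,.163,.1845),-.103))
E
```

```text
rim 5913 [[-0.0682, -0.0779], [0.0648, 0.073]] divider [ 0.0134 -0.0008]
[0.59908308 0.16308506 0.25749244] 0.044787195161792755 [-0.13090314  0.7576525  -0.23103068] [ 0.017 -0.012 -0.004  0.002  0.001  0.001]
(array([0., 0., 0.]), array([ 0. , -0.9, 73. ]))
```

View pics/w8.png

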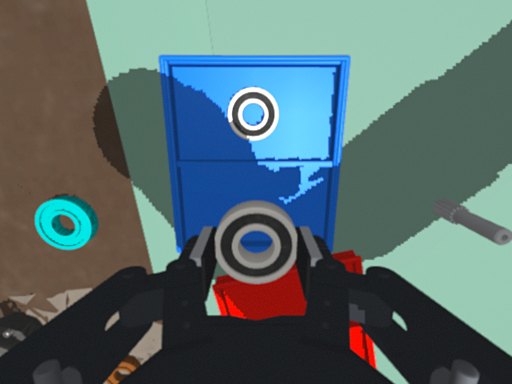

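The small bearing lies flat in its bay at (253,113). The large one is held above the inner bay.

apply_moves(moves="0 0 0 0 0 30 1; 0 0 0 0 0 55 1; 0 0 0 0 0 65 1; 0 0 0 0 0 70 1; 0 0 0 0 0 72.3 1; 0 0 0 0 0 73 1; 0 0 0 0 0 73 1; 0 0 0 0 0 73 0.2; 0 0 0 0 0 73 0.2; 0 0 0 0 0 73 0.2")

```text
time: 16.6
position: [0.5999, 0.1628, 0.1853]
tcp_rot: [-2.103, 2.332, -0.001]
force: [-0.7, 0.0, 0.3]
opening: 0.0683
grip_force: 0.0
```

```bash
python3 - <<'E'
from h import *
s=sense();print(s["position"],s["force"],s["opening"])
for p in [(.599,.163,.27),(.432,-.221,.27)]: print(goto(p,.114))
E
```

```text
[0.59987176 0.16278663 0.18525293] [-0.67531752  0.01668033  0.26174891] 0.06825019968624448
(array([-0.001,  0.001, -0.217]), array([ -0.2,   0.8, -84.7]))
(array([-0.001,  0.001, -0.217]), array([399. , 127.4, -85.2]))
```

apply_moves(moves="0 0 0 0 0 -40 0.2; 0 0 0 0 0 -80 0.2; 0 0 -0.217 399 127 -85 0; 0 0 -0.217 399 127 -85 0; 0 0 -0.217 399 127 -85 0; 0 0 -0.217 399 127 -85 0; 0 0 -0.217 399 127 -85 0; 0 0 -0.217 399 127 -85 0; 0 0 -0.217 399 127 -85 0; 0 0 -0.217 399 127 -85 0")

```text
time: 17.43
position: [0.4652, -0.1444, 0.2691]
tcp_rot: [-2.344, 2.09, -0.002]
force: [1.3, -1.1, -0.7]
opening: 0.0853
grip_force: 0.0
```

```bash
python3 - <<'E'
from h import *
im,d,W=parts("w9",["oil_seal"])
s=sense();print(s["position"],s["qd"].round(2)); print(goto((.432,-.221,.27),.114))
E
```

```text
oil_seal 0.88 [277, 85, 335, 142] ctr [ 0.4319 -0.221 ] mean [ 0.4322 -0.2216] dia 0.045 z 0.0138 rgb [65. 65. 65.]
[ 0.46395439 -0.14674793  0.26899796] [ 0.08  0.02  0.03 -0.01  0.01 -0.08]
(array([ 0.   , -0.   , -0.005]), array([70.4, 39.8, -1. ]))
```

apply_moves(moves="0 0 -0.005 70 40 0 0; 0 0 -0.005 70 40 0 0; 0 0 -0.005 70 40 0 0; 0 0 -0.005 70 40 40 0; 0 0 -0.005 70 40 75 0; 0 0 -0.005 70 40 86 0; 0 0 -0.005 70 40 91.5 0; 0 0 -0.005 70 40 91.5 0.1; 0 0 -0.005 70 40 91.5 0.3; 0 0 -0.005 70 40 91.5 0.35")

```text
time: 18.37
position: [0.4355, -0.2169, 0.1783]
tcp_rot: [-2.349, 2.084, -0.004]
force: [-0.3, 0.4, 0.0]
opening: 0.0561
grip_force: 0.0
```

```bash
python3 - <<'E'
from h import *
im,d,W=look("wrist")
s=sense();print(s["position"],s["force"],s["opening"]); print(goto((.432,-.221,.1765),.114))
R=cv2.Rodrigues(np.array(s["tcp_rot"],float))[0]; Q=(W-s["position"])@R
for sg in (1,-1):
    m=(d>0)&(Q[...,1]*sg>.02)&(Q[...,1]*sg<.05)&(abs(Q[...,0])<.012)&(W[...,2]>.0075)
    q=Q[m]; k=np.argsort(-q[:,2])[:60:6]; print(sg,m.sum(),q[k].round(4).tolist())
E
```

```text
[ 0.43540416 -0.21691033  0.17828399] [0.5127213  0.00886104 0.43526114] 0.05533188041163689
(array([-0.003, -0.001,  0.005]), array([3.7, 3.9, 1.8]))
1 3621 [[-0.0036, 0.029, 0.1705], [-0.0037, 0.0286, 0.1682], [-0.0047, 0.0286, 0.1678], [0.0008, 0.0287, 0.167], [-0.0067, 0.0285, 0.1668], [0.0047, 0.0285, 0.1667], [-0.0002, 0.0264, 0.1665], [-0.0014, 0.0225, 0.1663], [-0.0039, 0.0254, 0.1663], [0.0055, 0.0289, 0.1662]]
-1 3925 [[0.0073, -0.0273, 0.169], [-0.0075, -0.0274, 0.1682], [0.003, -0.0273, 0.1677], [-0.0084, -0.0273, 0.1675], [0.001, -0.0272, 0.1667], [0.0115, -0.0288, 0.1664], [0.0117, -0.0326, 0.1661], [-0.003, -0.0273, 0.1659], [0.0119, -0.0314, 0.1655], [-0.0056, -0.0273, 0.165]]
```

apply_moves(moves="0 0 0.005 3.7 3.9 1 0.35; 0 0 0.005 3.7 3.9 2 0.35; 0 0 0.005 3.7 3.9 2 0.35; 0 0 0.005 3.7 3.9 2 1; 0 0 0.005 3.7 3.9 2 1; 0 0 0.005 3.7 3.9 2 1; 0 0 0.005 3.7 3.9 2 1; 0 0 0.005 3.7 3.9 2 1; 0 0 0.005 3.7 3.9 2 1; 0 0 0.005 3.7 3.9 2 1")

```text
time: 19.25
position: [0.4319, -0.2215, 0.1767]
tcp_rot: [-2.346, 2.09, -0.005]
force: [-2.9, 0.4, 12.8]
opening: 0.0419
grip_force: 33.9
```

```bash
python3 - <<'E'
from h import *
s=sense();print(s["position"],s["force"],s["opening"])
for p in [(.432,-.221,.28),(.576,.265,.28)]: print(goto(p,.114))
E
```

```text
[ 0.43186525 -0.22152571  0.1767314 ] [-2.89040192  0.44716781 12.77017291] 0.04188251918344414
(array([-0.002, -0.002,  0.001]), array([  -0.3,   -0.4, -103.3]))
(array([-0.002, -0.002,  0.001]), array([-466.5, -199.3, -103.9]))
```

apply_moves(moves="0 0 0 0 0 -20 1; 0 0 0 0 0 -55 1; 0 0 0 0 0 -95 1; 0 0 0 -30 -13 -104 1; 0 0 0 -68 -29 -104 1; 0 0 0 -106 -45 -104 1; 0 0 0 -144 -61 -104 1; 0 0 0 -182 -78 -104 1; 0 0 0 -220 -94 -104 1; 0 0 0 -258 -110 -104 1")

```text
time: 20.08
position: [0.5111, 0.0499, 0.2791]
tcp_rot: [-2.344, 2.091, -0.0]
force: [1.5, 0.3, 0.7]
opening: 0.0421
grip_force: 30.9
```

```bash
python3 - <<'E'
from h import *
s=sense();print(s["position"],s["force"],s["opening"],s["grip_force"])
E
```

```text
[0.51114839 0.04990015 0.2791348 ] [1.4707117  0.30112321 0.67797652] 0.04211601083042552 30.9292333292251
```

apply_moves(moves="0 0 0 -38 -16 0 1; 0 0 0 -76 -32 0 1; 0 0 0 -114 -48 0 1; 0 0 0 -150 -64 0 1; 0 0 0 -185 -79 0 1; 0 0 0 -208.5 -89 0 1; 0 0 0 -208.5 -89 0 1; 0 0 0 -208.5 -89 0 1; 0 0 0 -208.5 -89 0 1; 0 0 0 -208.5 -89 0 1")

```text
time: 20.92
position: [0.5757, 0.2642, 0.279]
tcp_rot: [2.343, -2.092, -0.0]
force: [-0.6, -0.0, -0.1]
opening: 0.0419
grip_force: 30.9
```

```bash
python3 - <<'E'
from h import *
im,d,W=look("wrist"); cv2.imwrite("pics/w10.png",im[...,::-1])
rim(W,im,0,8,[.573,.304],.114)
s=sense();print(s["position"],s["opening"],s["force"],s["qd"].round(3)); print(goto((.576,.265,.181),.114))
E
```

```text
rim 3149 [[-0.069, -0.0788], [0.0638, 0.0736]] divider [-0.0032 -0.0024]
[0.5757048  0.26406981 0.27915974] 0.04177568148048314 [ 0.41471386  0.51345791 -0.21546213] [-0.002 -0.004  0.002  0.001  0.001  0.   ]
(array([-0.   ,  0.   , -0.001]), array([-0.9, -0.4, 98.2]))
```

View pics/w10.png

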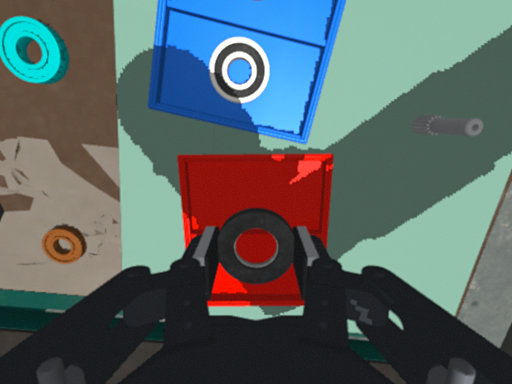

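The seal is held level above the red tray's inner-side bay. The large bearing lies flat in the blue bay at (239,69), and the shaft is upright.

apply_moves(moves="0 0 0 0 0 38 1; 0 0 0 0 0 75 1; 0 0 0 0 0 88 1; 0 0 0 0 0 94 1; 0 0 0 0 0 97 1; 0 0 0 0 0 98 1; 0 0 0 0 0 98.3 1; 0 0 0 0 0 98.3 1; 0 0 0 0 0 98.3 0.25; 0 0 0 0 0 98.3 0.25")

```text
time: 21.8
position: [0.576, 0.2653, 0.1815]
tcp_rot: [-2.343, 2.09, -0.001]
force: [-0.6, 0.1, -0.3]
opening: 0.0636
grip_force: 0.0
```

apply_moves(moves="0 0 0 0 0 0 0.25; 0 0 0 0 0 0 0.25; 0 0 0 0 0 -20 0.25; 0 0 0 0 0 -50 0.25; 0 0 0 0 0 -90 0.25; 0 0 0 30 0 -130 0.2; 0 0 0 70 0 -170 0; 0 0 0 100 0 -190 0; 0 0 0 100 0 -190 0; 0 0 0 100 0 -190 0")

```text
time: 22.63
position: [0.5879, 0.163, 0.3748]
tcp_rot: [-2.337, 2.091, -0.006]
force: [-0.8, 1.0, 0.2]
opening: 0.0851
grip_force: 0.0
```

```bash
python3 - <<'E'
from h import *
s=sense();print(s["position"],s["force"])
im,d,W=parts("w11",["small_gear","large_gear","small_bearing","large_bearing","oil_seal","sun_shaft"])
im2,d2,W2=look("side"); a=cv2.resize(im2[150:320,180:370],(600,537),interpolation=cv2.INTER_CUBIC); cv2.imwrite("pics/s11.png",a[...,::-1])
im3,d3,W3=look("top"); p=W3[188:202,366:380]; print("screw zmax",np.nanmax(p[...,2]))
E
```

```text
[0.58789342 0.1630359  0.37483146] [-0.83192692  0.99038192  0.18390793]
large_gear 0.72 [301, 0, 333, 10] ctr [ 0.5416 -0.0262] mean [ 0.5416 -0.0246] dia 0.024 z 0.0237 rgb [160.5 156.5 106. ]
small_bearing 0.6 [243, 95, 277, 131] ctr [0.5931 0.0909] mean [0.5933 0.0904] dia 0.039 z 0.0196 rgb [149. 153. 156.]
small_bearing 0.49 [116, 264, 125, 274] ctr [0.7666 0.3269] mean [0.7671 0.326 ] dia 0.02 z 0.0102 rgb [138.  81.  36.]
large_bearing 0.98 [98, 138, 138, 179] ctr [0.7657 0.1656] mean [0.7656 0.1649] dia 0.048 z 0.0124 rgb [  0. 202. 199.]
oil_seal 0.72 [242, 94, 276, 132] ctr [0.593 0.091] mean [0.5932 0.0908] dia 0.039 z 0.0195 rgb [143.  155.5 160.5]
oil_seal 0.66 [240, 229, 271, 261] ctr [0.5754 0.2658] mean [0.5756 0.2652] dia 0.046 z 0.018 rgb [37. 36. 36.]
sun_shaft 0.85 [363, 194, 389, 223] ctr [0.4383 0.1856] mean [0.439  0.1851] dia 0.011 z 0.066 rgb [80. 82. 83.]
sun_shaft 0.54 [187, 60, 320, 215] ctr [0.5962 0.1282] mean [0.5967 0.1214] dia 0.2 z 0.0213 rgb [ 20.  64. 131.]
screw zmax 0.03486085763321167
```

View pics/w11.png

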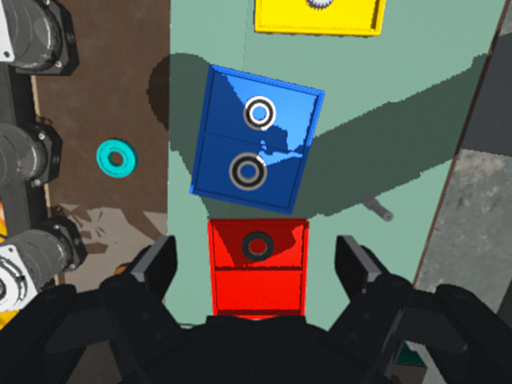

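View pics/s11.png

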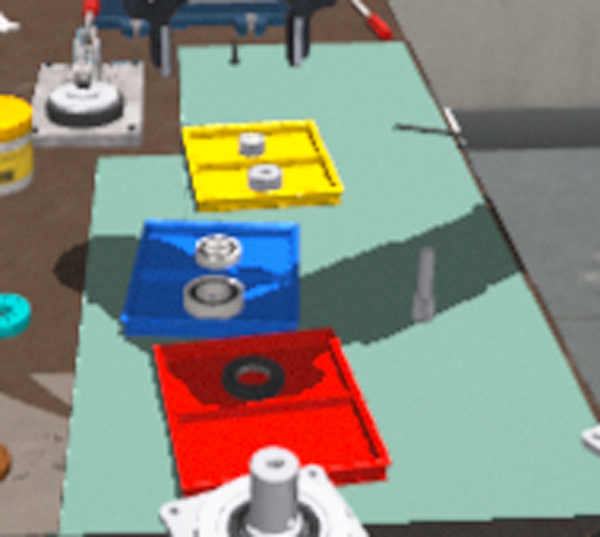

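All five parts lie flat in their own bays. The screw at (235,50) and the shaft at (424,285) are still upright. The bearing and seal heights match resting on the tray floor, and the gripper is clear. I'll hand in.

```bash
python3 -c "
from cell import r
print(r.job_done())"
```

```text
the job is handed in; nothing more can be done
None
```

The job is handed in: both gears are in the yellow tray, both bearings in the blue and the oil seal in the red, each flat in its own bay, with the shaft and screw still standing, after about 23 s of robot time.

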